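# Unlock, set and relock the air regulator

### The arm

A 7-joint arm with a two-finger parallel gripper is mounted at the origin on a cart in front of the work surface, level with it; the furniture and walls round the work are solid. World frame = base frame: x ahead of the robot, y to its left, z up, the work surface at z = 0. Lengths are in m, angles in rad, forces in N, time in s.
With the tool pointing down it reaches from about 0.425 to 0.95 m from the base axis. Payload 4.7 kg.
Tool frame: the origin (TCP) lies midway between the tips of the shut fingers; the grasp point (between the pads) lies 19 mm behind it; z points along the fingers, y is the line along which they close (so a half turn about z gives the same grasp; the last joint's range is limited). The gripper opens to 87 mm and grips with 3 to 60 N. Pads are 19 mm wide; open, the fingers measure 117 mm over their backs; the gripper's body (75 mm by 190 mm) begins 51 mm behind the grasp point.
Start: joints at [1.295, 0.469, -0.049, 1.532, 0.024, 1.141, -0.082], TCP at [0.165, -0.655, 0.223] pointing down, gripper open.
Joint ranges: [-2.59, 2.59], [-0.33, 1.99], [-1.39, 1.29], [0.1, 2.45], [-1.04, 4.18], [0.21, 1.99], [-2.66, 2.66]. Speed limits (rad/s): [2.57, 2.57, 3.14, 3.14, 3.14, 3.14, 3.14].

### API

Orientations are given as a unit quaternion [w, x, y, z].
In Python, from cell import telemetry, eyes, order gives the robot as it stands.
- The arm moves only by the tool arm_command, never from a script. Its arguments are lists of equal length, an entry for each row: "turn": the turn, a rotation vector about the tool's x, y, z in rad, a list of three; "delta_pos": the shift along the tool's x, y, z in m, a list of three; "grip": the finger opening in m, from 0 to 0.087. A call has 1 to 12 rows; each row shifts and turns the commanded pose from where the row before left it, along the tool's axes as they then stand; what a row does not reach is not made up. A row lasts 1/12 s, in which the tool goes at most 41.7 mm and 7.16 degrees, less where a joint would pass 70% of its speed; a pose out of reach is approached as far as the arm can. A call with a gripper value outside its range is refused whole. The fingers move at their own pace and stop on an object; the grip force is fixed at half the most. Time passes only in rows, so rows that do not move let the fingers close. It gives the time, the measured TCP pose, the force, the opening and the grip force at its end, in the units of the state.
- telemetry.read_state(): the state, without advancing time (a new reading comes with each control period).
- eyes.capture(name): name is "side" or "top" or "wrist"; returns (picture, depth): 384x512x3 uint8, red, green, blue; 384x512 float32, m along the optical axis (not along the pixel's ray), 0 where there is no reading.
- eyes.get_calibration(name): a dict with "K" (3x3 intrinsics, pixels), "pose" (4x4, takes a point from camera to world coordinates); the wrist camera has in their place "T_tool_cam" (4x4, takes a point from camera to tool coordinates, whose origin is the TCP and whose axes are the flange's). Camera axes: x right, y up, looking along -z (the intrinsics and any distortion apply to the point x, -y, -z); pixel columns grow to the right and rows downward; lengths in m; the calibration is good to about 2 mm. A picture is of the moment at which its call begins: read the wrist's pose just before it. get_calibration takes no time and is no camera call.
- order.hand_in(): hands the job in; it is judged then, once.
Trained networks look in the newest picture that a camera, given by its name, has taken for a name from the list of things; names that differ only in an ending like _2 or _b are one class to them, and where a whole thing is asked for, a point or a joint stands for the part that bears it (a point fixed in the world has none). Each returns a list of dicts, best first, with "score" (0 to 1); they miss things now and then, are a little off and sometimes report something else, mostly with a low value. They report only what shows in the picture. A call takes as long as a camera call. They do not tell look-alikes from the thing itself.
- eyes.find_in(camera, target): "point" ([column, row] in pixels, amid what is visible of it).
- eyes.spot_point(camera, target): "point" ([column, row] in pixels: a listed point, or the origin of a listed thing).
The state is a dict: "time": time; "joints": joint angles; "qd": joint speeds; "effort": joint torques, N m; "tool_pos": TCP position; "orientation": TCP orientation; "wrist_force": force on the tool from outside, world axes, zero at the start; "moment": the same for the moment, N m; "gripper_width": finger opening in m; "grasp_force": force on a finger pad.
Only numpy, scipy, OpenCV 4.12 (cv2) and the standard library are available. Lean on these libraries where they do the work, as an engineer would, in place of code of your own. Each camera call takes 0.05 s, during which the arm holds its last target. There are 200 camera calls.

### The job

The workshop air regulator on the bench is locked shut. Pull its knob straight up to unlock it, turn it clockwise (seen from above) until it points between the two ribs on the collar, then press it back down gently, feeling for the hidden notch, until it has dropped fully home and is locked there. Never force the knob against its lock teeth, and leave the things lying round the regulator where they are.

Things in the scene. Friction and masses are not known exactly. Their poses are not given: they have to be found in the camera images.
- regulator: Air regulator, screwed down: grey block 62 x 62 mm on a foot plate 120 (x) x 100 (y) x 8 mm, brass hose tails along y (to 68 mm out), a gauge of 46 mm leaning on its -x side (below 62 mm height), on top an aluminium collar of 74 mm diameter up to 69 mm. Origin: underside of the plate, on the knob's axis; z up. Two thin dark ribs on the collar at 44 and 86 degrees clockwise (from above) from -x.
- dial: Black knob: fluted round skirt 70 mm wide, 10 mm high, underside at 69.5 mm when home, and on it an upright wing grip 16 mm thick (y), 52 mm long (x), 37 mm high, top at 116 mm when home. Origin on its axis, at the regulator's origin when home; z up; -x is where its pointer nose looks. A square steel key 3 mm wide under the nose, hidden in the collar, sits in a notch of the lock ring when home.
- dial_grip (a point): Middle of the knob's wing, on the knob's axis, 104 mm above the bench when home: 12 mm below the wing's top and 25 mm above the skirt. The wing lies along this point's x axis, its 16 mm thickness along y.
- dial_lift (a joint): Height of the knob above home, m: 0 home and locked, at most 0.012. Its key leaves the notch at 0.0075; by 0.009 it turns freely. It stays at the height where it is left; moving it takes about 5 N of steady friction (plus 2 N weight upward).
- dial_turn (a joint): Turn of the knob, rad, 0 at the start (locked shut, pointer toward the gauge), growing clockwise seen from above, stop at 1.75. Turning takes about 0.1 N m of friction. The gauge stays at zero, as the air supply is off.
- lock_ring: Brass ring hidden in the collar, fixed, origin and axes of the regulator. Key rests on its tooth tops at dial_lift 0.007. Only two notches, 7 mm deep, 0.8 mm (1.7 degrees) play each side of the key: one at dial_turn 0, one unmarked, elsewhere each time, between dial_turn 0.84 and 1.43 (48 to 82 degrees): press lightly (3 to 8 N over friction), shift by small turns till it drops. Over 30 N damages it.
- brass_tap: Spare brass cask tap lying near the regulator, 30 x 85 x 38 mm; bystander. Origin at the centre of its underside.
- bung_3: Cork bung 45 mm wide, 40 mm high, standing near the regulator; bystander. Origin at the centre of its underside.
- tape_measure: Orange pocket tape measure 34 x 80 x 62 mm; bystander. Origin at the centre of its underside.
- nail_tin: Round tin of nails, 85 mm wide, 28 mm high; bystander. Origin at the centre of its underside.
- sanding_block: Cork sanding block 62 x 111 x 31 mm; bystander. Origin at the centre of its underside.
Things that resemble listed ones, but are neither listed nor needed, are in the scene too. There is more than one size of the regulator; the job needs the larger.

How it is judged:
On the way, in this order (a step that is already met when the one before it is completed fails the run):
1. the knob is pulled up out of its notch while still at the shut position (value of joint dial_lift above 0.0075 m and value of joint dial_turn below 0.25 rad), for 0.1 s.
2. still pulled up, the knob is turned clockwise to the zone between the ribs (value of joint dial_lift above 0.005 m and value of joint dial_turn above 0.77 rad), for 0.1 s.
3. the knob is pressed home into the working notch (value of joint dial_lift below 0.002 m and value of joint dial_turn between 0.77 and 1.5 rad), for 0.2 s.
At the end, for the whole second after the job is handed in: The knob is home (within 2 mm) in the working notch between the two ribs (turned 44 to 86 degrees clockwise) and at rest (all of step 3 and velocity of joint dial_turn between -0.05 and 0.05 rad/s); the robot touches nothing.
It fails at once if the knob bears on the lock ring with more than 30 N (teeth, notch sides or seat) (contact force between dial and lock_ring above 30 N).
It fails at once if a bystander is moved by more than 20 mm (distance of any of brass_tap, bung_3, tape_measure, nail_tin, sanding_block from where it was at the start of the episode above 0.02 m).
It also fails if it takes over 64 s, if anything falls off the work surface, if the arm or the gripper's body presses on something with over 40 N, if the wrist force passes 120 N, or if a joint passes its speed limit or range.

## Working session

There is one attempt and no reset: what is moved stays moved. The work goes in short steps, Python scripts to look and compute and a tool call to move; the robot and the scene stay as the last step left them, time stands still between calls to the robot, and variables do not carry over. Pictures are saved under pics/ and viewed, at most 10 in all, crops included, and the job is handed in when it is done.

Besides the shell and the picture viewer there is one more tool, called after "Call:" by a JSON object that holds its "method" and its "body". arm_command: Moves the arm, as the interface text tells. Its arguments: {"type":"object","properties":{"turn":{"type":"array","items":{"type":"array","items":{"type":"number"}}},"delta_pos":{"type":"array","items":{"type":"array","items":{"type":"number"}}},"grip":{"type":"array","items":{"type":"number"}}},"required":["turn","delta_pos","grip"]}

```bash
mkdir -p pics; cat > h.py <<'E'
import numpy as np, cv2
from scipy.spatial.transform import Rotation as R
from cell import telemetry, eyes, order
def pose(n,s):
    c=eyes.get_calibration(n)
    if n!='wrist': return np.array(c['K']),np.array(c['pose'])
    T=np.eye(4);q=s['orientation'];T[:3,:3]=R.from_quat([q[1],q[2],q[3],q[0]]).as_matrix();T[:3,3]=s['tool_pos']
    return np.array(c['K']),T@np.array(c['T_tool_cam'])
def world(uv,d,K,P):
    u,v=uv; p=np.array([(u-K[0,2])/K[0,0]*d,-(v-K[1,2])/K[1,1]*d,-d,1]); return (P@p)[:3]
def ray_z(uv,z,K,P):
    a=world(uv,1.,K,P);o=P[:3,3];return o+(a-o)*(z-o[2])/(a[2]-o[2])
def cloud(dep,K,P):
    v,u=np.mgrid[:dep.shape[0],:dep.shape[1]]
    p=np.stack([(u-K[0,2])/K[0,0]*dep,-(v-K[1,2])/K[1,1]*dep,-dep],-1)
    return p@P[:3,:3].T+P[:3,3]
E
python3 - <<'E'
from h import *
s=telemetry.read_state(); print(s)
ims=[]
for n in ['top','side']:
    im,d=eyes.capture(n); K,P=pose(n,s); ims.append(im)
    print(n,eyes.get_calibration(n))
    for t in ['regulator','dial','dial_grip','brass_tap','bung_3','tape_measure','nail_tin','sanding_block']:
        for r in eyes.spot_point(n,t)[:3]:
            u,v=r['point']; z=0.104 if t=='dial_grip' else 0
            print(t,round(r['score'],2),np.round([u,v]),ray_z((u,v),z,K,P).round(3))
    cv2.imwrite(f'pics/{n}0.png',im[:,:,::-1])
cv2.imwrite('pics/both.png',cv2.resize(np.vstack(ims),None,fx=.78,fy=.78)[:,:,::-1])
E
```

```text
{'time': 0.0, 'joints': array([ 1.29511139,  0.46945699, -0.04858905,  1.53367528,  0.02411125,
        1.14099487, -0.08232539]), 'qd': array([-4.54181149e-04,  6.38955297e-04, -2.09576045e-04, -4.78759869e-04,
       -4.61533959e-04, -6.49906460e-05,  2.81241263e-03]), 'effort': array([ 3.71036567e-04, -5.07976770e+01, -8.08284944e-02, -2.36153734e+01,
       -6.14748406e-02,  3.80141311e-02,  1.65027845e-04]), 'tool_pos': array([ 0.16475328, -0.65397494,  0.22149683]), 'orientation': array([-9.60761105e-04,  9.92396009e-01,  1.23082138e-01, -1.61366042e-04]), 'wrist_force': array([-0.03832066,  0.3232442 ,  0.54104118]), 'moment': array([-0.02299885,  0.01896312,  0.05285567]), 'grasp_force': 0.0, 'gripper_width': 0.08704801939890215}
top {'K': array([[380.9326477 ,   0.        , 252.83595684],
       [  0.        , 380.9326477 , 188.52868609],
       [  0.        ,   0.        ,   1.        ]]), 'pose': array([[-0.01679428,  0.99439182, -0.10441675,  0.39616187],
       [-0.99978878, -0.01793861, -0.01002977,  0.01383524],
       [-0.01184661,  0.10422625,  0.99448306,  0.9382705
[... 894 characters left out ...]
259508,  0.47442404, -0.86321073, -0.71687034],
       [ 0.00799244,  0.87700811,  0.48040909,  0.51710576],
       [ 0.        ,  0.        ,  0.        ,  1.        ]])}
regulator 0.73 [269. 188.] [0.568 0.21  0.   ]
regulator 0.72 [250. 234.] [ 0.474 -0.009  0.   ]
dial 0.67 [266. 190.] [0.558 0.205 0.   ]
dial_grip 0.58 [246. 200.] [ 0.464 -0.022  0.104]
dial_grip 0.51 [241. 206.] [ 0.448 -0.045  0.104]
dial_grip 0.47 [269. 167.] [0.551 0.143 0.104]
brass_tap 0.5 [246. 200.] [0.488 0.153 0.   ]
bung_3 0.56 [213. 262.] [ 0.377 -0.098  0.   ]
tape_measure 0.61 [242. 210.] [0.47  0.102 0.   ]
nail_tin 0.87 [268. 272.] [ 0.49  -0.149  0.   ]
sanding_block 0.81 [286. 228.] [0.566 0.001 0.   ]
```

View pics/top0.png

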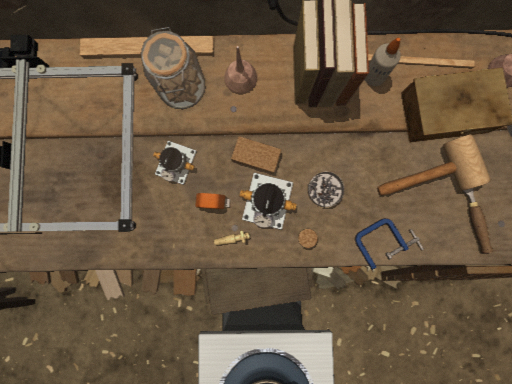

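View pics/side0.png

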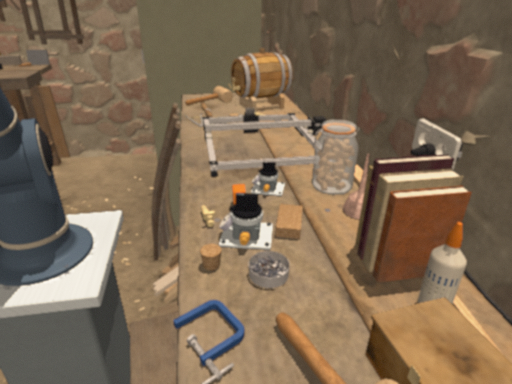

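The regulator class appears at two places in the top view: (268,201) is visibly larger and ringed by the listed bystanders, while (174,160) is the smaller look-alike. I'll confirm this with a crop and depth.

```bash
python3 - <<'E'
from h import *
s=telemetry.read_state()
im,d=eyes.capture('top');K,P=pose('top',s);W=cloud(d,K,P)
for c in [(0.46,-0.008),(0.56,0.213)]:
    m=np.hypot(W[...,0]-c[0],W[...,1]-c[1])<0.06
    z=W[...,2]; print('max z',np.percentile(z[m],99.5).round(4))
    t=m&(z>np.percentile(z[m],99.5)-0.012); q=W[t]; r=cv2.minAreaRect((q[:,:2]*1000).astype(np.float32)); print('wing',len(q),r,q.mean(0).round(4))
    k=m&(z>0.06); e=W[k]; print('upper',len(e),(e.max(0)-e.min(0)).round(3),((e.max(0)+e.min(0))/2).round(4))
cv2.imwrite('pics/c.png',cv2.resize(im[120:260,140:350],None,fx=3.7,fy=3.7,interpolation=cv2.INTER_CUBIC)[:,:,::-1])
E
```

```text
max z 0.118
wing 173 ((464.2686462402344, -10.890901565551758), (15.280488967895508, 52.054256439208984), 74.85446166992188) [ 0.464  -0.0109  0.1154]
upper 848 [0.076 0.078 0.059] [ 0.4618 -0.0095  0.0899]
max z 0.0898
wing 109 ((563.9600219726562, 216.00527954101562), (13.208500862121582, 39.21116256713867), 68.2455825805664) [0.5628 0.2149 0.0869]
upper 325 [0.055 0.052 0.032] [0.5627 0.2155 0.0758]
```

View pics/c.png

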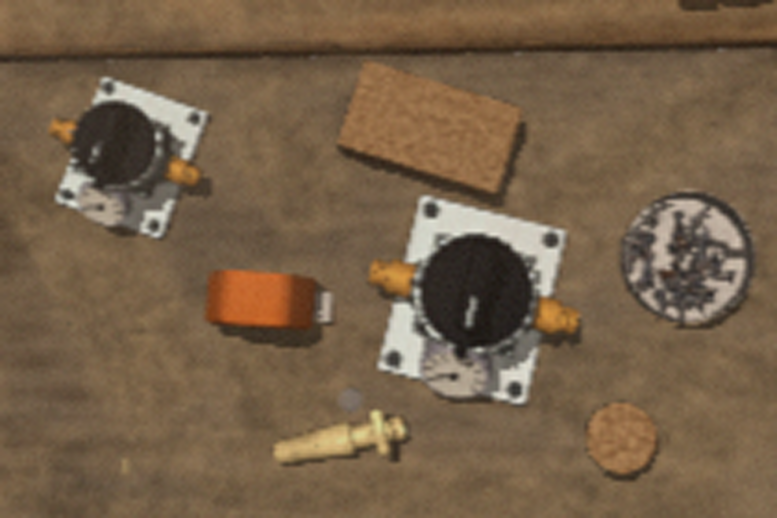

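Viewed: the large regulator is at crop (475,290), i.e. top-view (268,198). Its knob top is at 116 mm, its wing is 52 mm long and its pointer is at about (-0.965, 0.26), so it matches. The one at crop (115,143) tops out at 90 mm and is the small look-alike. Moving above the large one.

Call:
{"method": "arm_command", "body": {"turn": [[0,0,0],[0,0,0],[0,0,0],[0,0,0],[0,0,0],[0,0,0],[0,0,0],[0,0,0],[0,0,0],[0,0,0],[0,0,0],[0,0,0]], "delta_pos": [[0.0186,-0.023,0],[0.0186,-0.023,0],[0.0186,-0.023,0],[0.0186,-0.023,0],[0.0186,-0.023,0],[0.0186,-0.023,0],[0.0186,-0.023,0],[0.0186,-0.023,0],[0.0186,-0.023,0],[0.0186,-0.023,0],[0.0186,-0.023,0],[0.0186,-0.023,0]], "grip": [0.087,0.087,0.087,0.087,0.087,0.087,0.087,0.087,0.087,0.087,0.087,0.087]}}

```text
time: 1.95
tool_pos: [0.3144, -0.3311, 0.2228]
orientation: [0.0, 0.992, 0.123, 0.0]
wrist_force: [0.8, 0.1, -0.4]
gripper_width: 0.0869
grasp_force: 0.0
```

Call:
{"method": "arm_command", "body": {"turn": [[0,0,0],[0,0,0],[0,0,0],[0,0,0],[0,0,0],[0,0,0],[0,0,0],[0,0,0],[0,0,0],[0,0,0],[0,0,0],[0,0,0]], "delta_pos": [[0.0186,-0.023,0],[0.0186,-0.023,0],[0.0186,-0.023,0],[0.0186,-0.023,0],[0.0186,-0.023,0],[0.0186,-0.023,0],[0.0186,-0.023,0],[0.0186,-0.023,0],[0.0186,-0.023,0],[0.0186,-0.023,0],[0.0186,-0.023,0],[0.0186,-0.023,0]], "grip": [0.087,0.087,0.087,0.087,0.087,0.087,0.087,0.087,0.087,0.087,0.087,0.087]}}

```text
time: 2.95
tool_pos: [0.4635, -0.0089, 0.2229]
orientation: [0.0, 0.992, 0.123, 0.0]
wrist_force: [1.1, -0.4, 0.1]
gripper_width: 0.0869
grasp_force: 0.0
```

```bash
python3 - <<'E'
from h import *
s=telemetry.read_state(); print(s['joints'].round(2),s['tool_pos'],s['orientation'],s['time'])
E
```

```text
[ 0.43  0.16 -0.56  1.99  0.1   1.02 -1.5 ] [ 0.46345906 -0.00890695  0.22289924] [2.59309206e-04 9.92407884e-01 1.22989226e-01 4.17591962e-04] 2.95
```

Call:
{"method": "arm_command", "body": {"turn": [[0,0,-0.12],[0,0,-0.12],[0,0,-0.12],[0,0,-0.12],[0,0,-0.12],[0,0,-0.12],[0,0,-0.12],[0,0,-0.12],[0,0,-0.12],[0,0,-0.12],[0,0,-0.12]], "delta_pos": [[0,0,0],[0,0,0],[0,0,0],[0,0,0],[0,0,0],[0,0,0],[0,0,0],[0,0,0],[0,0,0],[0,0,0],[0,0,0]], "grip": [0.087,0.087,0.087,0.087,0.087,0.087,0.087,0.087,0.087,0.087,0.087]}}

```text
time: 3.87
tool_pos: [0.463, -0.0103, 0.2227]
orientation: [0.0, 0.706, 0.708, 0.0]
wrist_force: [1.1, 0.1, 0.0]
gripper_width: 0.0871
grasp_force: 0.0
```

Call:
{"method": "arm_command", "body": {"turn": [[0,0,-0.12],[0,0,-0.12],[0,0,-0.12],[0,0,-0.12],[0,0,-0.12],[0,0,-0.12],[0,0,-0.12],[0,0,-0.12],[0,0,-0.12],[0,0,-0.12],[0,0,-0.11]], "delta_pos": [[0,0,0],[0,0,0],[0,0,0],[0,0,0],[0,0,0],[0,0,0],[0,0,0],[0,0,0],[0,0,0],[0,0,0],[0,0,0]], "grip": [0.087,0.087,0.087,0.087,0.087,0.087,0.087,0.087,0.087,0.087,0.087]}}

```text
time: 4.78
tool_pos: [0.463, -0.0103, 0.2227]
orientation: [0.0, 0.129, 0.992, -0.0]
wrist_force: [0.6, -0.3, -0.1]
gripper_width: 0.0869
grasp_force: 0.0
```

```bash
python3 - <<'E'
from h import *
s=telemetry.read_state(); im,d=eyes.capture('wrist');K,P=pose('wrist',s);W=cloud(d,K,P)
q=s['orientation'];Rm=R.from_quat([q[1],q[2],q[3],q[0]]).as_matrix()
print(s['joints'].round(2),s['tool_pos'],Rm.round(4))
z=W[...,2]
m=(np.hypot(W[...,0]-.464,W[...,1]+.011)<0.045)&(d>0)&(z>0.105)&(z<.125)
q=W[m]; print(np.percentile(q[:,2],[5,50,95]).round(4)); r=cv2.minAreaRect((q[:,:2]*1000).astype(np.float32)); print(r,len(q))
for t in ['dial_grip']:
    for a in eyes.spot_point('wrist',t)[:2]: print(t,a,ray_z(a['point'],.104,K,P).round(4))
c=np.array([*r[0],104])/1000; print('delta tool',(Rm.T@(c-s['tool_pos'])).round(4))
cv2.imwrite('pics/w1.png',im[:,:,::-1])
E
```

```text
[ 0.76  0.23 -0.94  1.98  0.22  1.04  1.03] [ 0.46303099 -0.01032803  0.22272424] [[-9.666e-01  2.563e-01  5.000e-04]
 [ 2.563e-01  9.666e-01 -4.000e-04]
 [-5.000e-04 -2.000e-04 -1.000e+00]]
[0.1115 0.1142 0.1155]
((464.20098876953125, -11.143714904785156), (15.870512962341309, 52.25970458984375), 75.29733276367188) 779
dial_grip {'point': [459.5, 212.1], 'score': 0.69} [0.5512 0.1996 0.104 ]
delta tool [-0.0013 -0.0005  0.1187]
```

View pics/w1.png

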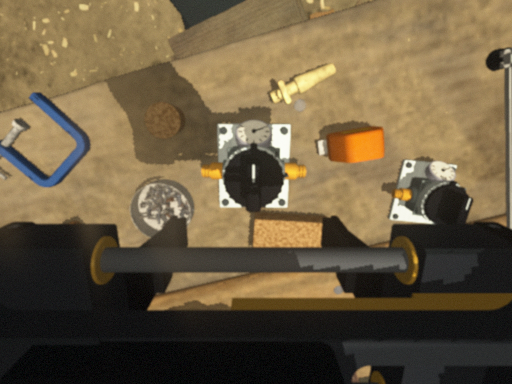

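The wrist view shows the wing at (253,178), lying along the tool's x axis and clear of everything at grip height. Descending and closing.

Call:
{"method": "arm_command", "body": {"turn": [[0,0,0],[0,0,0],[0,0,0],[0,0,0],[0,0,0],[0,0,0],[0,0,0],[0,0,0],[0,0,0],[0,0,0]], "delta_pos": [[-0.0013,-0.0005,0.017],[0,0,0.017],[0,0,0.017],[0,0,0.017],[0,0,0.017],[0,0,0.017],[0,0,0.017],[0,0,0.01],[0,0,0.007],[0,0,0]], "grip": [0.087,0.087,0.087,0.087,0.087,0.087,0.087,0.087,0.087,0.087]}}

```text
time: 5.72
tool_pos: [0.4635, -0.0111, 0.0856]
orientation: [-0.001, 0.133, 0.991, -0.0]
wrist_force: [-0.6, 0.1, 0.3]
gripper_width: 0.0873
grasp_force: 0.0
```

Call:
{"method": "arm_command", "body": {"turn": [[0,0,0],[0,0,0],[0,0,0],[0,0,0],[0,0,0],[0,0,0],[0,0,0],[0,0,0],[0,0,0],[0,0,0],[0,0,0],[0,0,0]], "delta_pos": [[0,0,0],[0,0,0],[0,0,0],[0,0,0],[0,0,0],[0,0,0],[0,0,0],[0,0,0],[0,0,0],[0,0,0],[0,0,0],[0,0,0]], "grip": [0.0,0.0,0.0,0.0,0.0,0.0,0.0,0.0,0.0,0.0,0.0,0.0]}}

```text
time: 6.72
tool_pos: [0.464, -0.0114, 0.0865]
orientation: [-0.0, 0.132, 0.991, -0.0]
wrist_force: [-0.2, -0.8, 1.5]
gripper_width: 0.0159
grasp_force: 30.0
```

Call:
{"method": "arm_command", "body": {"turn": [[0,0,0],[0,0,0],[0,0,0],[0,0,0],[0,0,0],[0,0,0],[0,0,0],[0,0,0],[0,0,0],[0,0,0]], "delta_pos": [[0,0,-0.0015],[0,0,-0.0015],[0,0,-0.0015],[0,0,-0.0015],[0,0,-0.0015],[0,0,-0.0015],[0,0,-0.0015],[0,0,0],[0,0,0],[0,0,0]], "grip": [0.0,0.0,0.0,0.0,0.0,0.0,0.0,0.0,0.0,0.0]}}

```text
time: 7.55
tool_pos: [0.464, -0.0114, 0.0973]
orientation: [-0.0, 0.132, 0.991, -0.0]
wrist_force: [-0.7, -2.8, -0.8]
gripper_width: 0.0155
grasp_force: 30.0
```

```bash
python3 - <<'E'
from h import *
im,d=eyes.capture('side'); a=cv2.imread('pics/side0.png')
f=lambda x:cv2.resize(x[185:255,205:290],None,fx=4.6,fy=4.6,interpolation=cv2.INTER_CUBIC)
cv2.imwrite('pics/s1.png',np.hstack([f(a),f(im[:,:,::-1].copy())]))
E
```

```text
(no output)
```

View pics/s1.png

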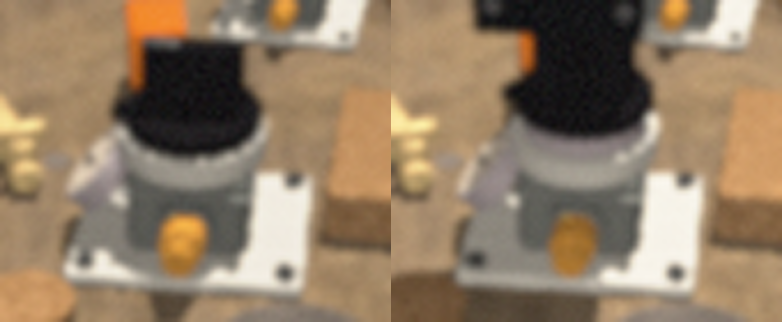

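The right half shows the skirt raised about 18 crop px (roughly 10–11 mm) with the knob held, so it is unlocked. Turning clockwise.

Call:
{"method": "arm_command", "body": {"turn": [[0,0,0.08],[0,0,0.08],[0,0,0.08],[0,0,0.08],[0,0,0.08],[0,0,0.08],[0,0,0.08],[0,0,0.08],[0,0,0.08],[0,0,0.09],[0,0,0],[0,0,0]], "delta_pos": [[0,0,0],[0,0,0],[0,0,0],[0,0,0],[0,0,0],[0,0,0],[0,0,0],[0,0,0],[0,0,0],[0,0,0],[0,0,0],[0,0,0]], "grip": [0.0,0.0,0.0,0.0,0.0,0.0,0.0,0.0,0.0,0.0,0.0,0.0]}}

```text
time: 8.6
tool_pos: [0.4646, -0.0106, 0.0973]
orientation: [0.0, 0.511, 0.86, 0.0]
wrist_force: [1.3, -2.0, -2.5]
gripper_width: 0.0157
grasp_force: 30.0
```

```bash
python3 - <<'E'
from h import *
s=telemetry.read_state(); print({k:np.round(v,4) for k,v in s.items()})
E
```

```text
{'time': np.float64(8.6), 'joints': array([ 0.4611,  0.3629, -0.6328,  2.1158,  0.3121,  0.7521,  0.1273]), 'qd': array([ 0.0088,  0.0016, -0.0062, -0.0024,  0.0024,  0.0019,  0.0027]), 'effort': array([-8.93100e-01, -3.49534e+01, -5.27770e+00, -1.67336e+01,
       -3.72300e-01,  2.94000e-01,  2.82000e-02]), 'tool_pos': array([ 0.4646, -0.0106,  0.0973]), 'orientation': array([4.000e-04, 5.109e-01, 8.596e-01, 4.000e-04]), 'wrist_force': array([ 1.3141, -1.9544, -2.4905]), 'moment': array([-0.3548, -0.4776, -0.0174]), 'grasp_force': np.float64(30.0061), 'gripper_width': np.float64(0.0157)}
```

Call:
{"method": "arm_command", "body": {"turn": [[0,0,0],[0,0,0],[0,0,0],[0,0,0],[0,0,0],[0,0,0],[0,0,0],[0,0,0]], "delta_pos": [[0,0,0.0005],[0,0,0.0005],[0,0,0.0005],[0,0,0.0005],[0,0,0.0005],[0,0,0.0005],[0,0,0],[0,0,0]], "grip": [0.0,0.0,0.0,0.0,0.0,0.0,0.0,0.0]}}

```text
time: 9.27
tool_pos: [0.4646, -0.0106, 0.0942]
orientation: [0.0, 0.512, 0.859, 0.001]
wrist_force: [2.0, 0.2, 2.4]
gripper_width: 0.0156
grasp_force: 30.0
```

Call:
{"method": "arm_command", "body": {"turn": [[0,0,0],[0,0,0],[0,0,0]], "delta_pos": [[0,0,0.0003],[0,0,0.0002],[0,0,0]], "grip": [0.0,0.0,0.0]}}

```text
time: 9.52
tool_pos: [0.4646, -0.0107, 0.0937]
orientation: [0.0, 0.512, 0.859, 0.001]
wrist_force: [1.7, 0.8, 2.4]
gripper_width: 0.0156
grasp_force: 30.0
```

Call:
{"method": "arm_command", "body": {"turn": [[0,0,0],[0,0,0],[0,0,0]], "delta_pos": [[0,0,0.0003],[0,0,0.0002],[0,0,0]], "grip": [0.0,0.0,0.0]}}

```text
time: 9.77
tool_pos: [0.4646, -0.0107, 0.0934]
orientation: [0.0, 0.512, 0.859, 0.0]
wrist_force: [1.7, 2.5, 4.3]
gripper_width: 0.0158
grasp_force: 30.0
```

Call:
{"method": "arm_command", "body": {"turn": [[0,0,0],[0,0,0]], "delta_pos": [[0,0,0.0003],[0,0,0]], "grip": [0.0,0.0]}}

```text
time: 9.93
tool_pos: [0.4646, -0.0107, 0.0932]
orientation: [0.0, 0.512, 0.859, 0.0]
wrist_force: [2.0, 1.9, 7.2]
gripper_width: 0.0161
grasp_force: 30.0
```

Call:
{"method": "arm_command", "body": {"turn": [[0,0,0],[0,0,0]], "delta_pos": [[0,0,0.0003],[0,0,0]], "grip": [0.0,0.0]}}

```text
time: 10.1
tool_pos: [0.4646, -0.0107, 0.0932]
orientation: [0.0, 0.512, 0.859, 0.0]
wrist_force: [-0.1, 1.6, 9.0]
gripper_width: 0.0158
grasp_force: 30.0
```

Call:
{"method": "arm_command", "body": {"turn": [[0,0,0.02],[0,0,0.02],[0,0,0.01],[0,0,0]], "delta_pos": [[0,0,0],[0,0,0],[0,0,0],[0,0,0]], "grip": [0.0,0.0,0.0,0.0]}}

```text
time: 10.43
tool_pos: [0.4646, -0.0107, 0.0932]
orientation: [0.001, 0.533, 0.846, 0.0]
wrist_force: [0.4, 1.3, 8.9]
gripper_width: 0.0159
grasp_force: 30.0
```

Call:
{"method": "arm_command", "body": {"turn": [[0,0,0.02],[0,0,0.02],[0,0,0.01],[0,0,0]], "delta_pos": [[0,0,0],[0,0,0],[0,0,0],[0,0,0]], "grip": [0.0,0.0,0.0,0.0]}}

```text
time: 10.77
tool_pos: [0.4647, -0.0106, 0.0932]
orientation: [0.001, 0.554, 0.833, 0.0]
wrist_force: [2.0, 1.9, 8.5]
gripper_width: 0.0158
grasp_force: 30.0
```

Call:
{"method": "arm_command", "body": {"turn": [[0,0,0.02],[0,0,0.02],[0,0,0.01],[0,0,0]], "delta_pos": [[0,0,0],[0,0,0],[0,0,0],[0,0,0]], "grip": [0.0,0.0,0.0,0.0]}}

```text
time: 11.1
tool_pos: [0.4648, -0.0106, 0.0931]
orientation: [0.001, 0.575, 0.818, 0.0]
wrist_force: [1.5, 1.4, 6.6]
gripper_width: 0.0154
grasp_force: 30.0
```

Call:
{"method": "arm_command", "body": {"turn": [[0,0,0.02],[0,0,0.02],[0,0,0.01],[0,0,0]], "delta_pos": [[0,0,0.0001],[0,0,0],[0,0,0],[0,0,0]], "grip": [0.0,0.0,0.0,0.0]}}

```text
time: 11.43
tool_pos: [0.4648, -0.0106, 0.0926]
orientation: [0.001, 0.595, 0.804, 0.001]
wrist_force: [3.7, 2.6, 3.3]
gripper_width: 0.016
grasp_force: 30.0
```

The force fell to 3.3 N and the height dropped 0.5 mm, so this is likely the notch. Pressing gently.

Call:
{"method": "arm_command", "body": {"turn": [[0,0,0],[0,0,0],[0,0,0]], "delta_pos": [[0,0,0.0003],[0,0,0.0003],[0,0,0]], "grip": [0.0,0.0,0.0]}}

```text
time: 11.68
tool_pos: [0.4648, -0.0106, 0.0919]
orientation: [0.0, 0.595, 0.804, 0.001]
wrist_force: [4.2, 3.3, 2.9]
gripper_width: 0.0154
grasp_force: 30.0
```

```bash
python3 - <<'E'
from h import *
s=telemetry.read_state(); print(s['moment'],s['wrist_force'],s['tool_pos'])
E
```

```text
[ 0.64549671 -0.96600009  0.04496378] [4.17498125 3.29104034 2.92408154] [ 0.46480428 -0.01059448  0.09188731]
```

Call:
{"method": "arm_command", "body": {"turn": [[0,0,0],[0,0,0],[0,0,0],[0,0,0],[0,0,0],[0,0,0],[0,0,0]], "delta_pos": [[0,0,0.0004],[0,0,0.0004],[0,0,0.0004],[0,0,0.0004],[0,0,0.0004],[0,0,0.0004],[0,0,0]], "grip": [0.0,0.0,0.0,0.0,0.0,0.0,0.0]}}

```text
time: 12.27
tool_pos: [0.4648, -0.0106, 0.0895]
orientation: [0.0, 0.595, 0.804, 0.001]
wrist_force: [4.7, 3.8, 2.8]
gripper_width: 0.0162
grasp_force: 30.0
```

Call:
{"method": "arm_command", "body": {"turn": [[0,0,0],[0,0,0],[0,0,0],[0,0,0],[0,0,0],[0,0,0],[0,0,0]], "delta_pos": [[0,0,0.0004],[0,0,0.0004],[0,0,0.0004],[0,0,0.0004],[0,0,0.0004],[0,0,0.0004],[0,0,0]], "grip": [0.0,0.0,0.0,0.0,0.0,0.0,0.0]}}

```text
time: 12.85
tool_pos: [0.4649, -0.0106, 0.0872]
orientation: [0.0, 0.595, 0.804, 0.001]
wrist_force: [3.9, 3.5, 4.1]
gripper_width: 0.016
grasp_force: 30.0
```

Call:
{"method": "arm_command", "body": {"turn": [[0,0,0],[0,0,0],[0,0,0]], "delta_pos": [[0,0,0.0003],[0,0,0.0003],[0,0,0]], "grip": [0.0,0.0,0.0]}}

```text
time: 13.1
tool_pos: [0.4648, -0.0106, 0.0866]
orientation: [0.0, 0.595, 0.804, 0.001]
wrist_force: [4.3, 3.1, 4.1]
gripper_width: 0.0157
grasp_force: 30.0
```

Call:
{"method": "arm_command", "body": {"turn": [[0,0,0],[0,0,0],[0,0,0]], "delta_pos": [[0,0,0.0003],[0,0,0.0003],[0,0,0]], "grip": [0.0,0.0,0.0]}}

```text
time: 13.35
tool_pos: [0.4649, -0.0106, 0.0865]
orientation: [0.001, 0.595, 0.804, 0.001]
wrist_force: [3.2, 2.8, 9.0]
gripper_width: 0.0155
grasp_force: 30.0
```

Call:
{"method": "arm_command", "body": {"turn": [[0,0,0],[0,0,0],[0,0,0]], "delta_pos": [[0,0,0.0003],[0,0,0],[0,0,0]], "grip": [0.0,0.0,0.0]}}

```text
time: 13.6
tool_pos: [0.4648, -0.0106, 0.0864]
orientation: [0.001, 0.595, 0.804, 0.0]
wrist_force: [1.4, 3.0, 12.1]
gripper_width: 0.0159
grasp_force: 30.0
```

Seated: the force is rising at the home height. I'll relieve the load, open and retreat.

Call:
{"method": "arm_command", "body": {"turn": [[0,0,0],[0,0,0],[0,0,0],[0,0,0],[0,0,0],[0,0,0],[0,0,0],[0,0,0],[0,0,0],[0,0,0]], "delta_pos": [[0,0,-0.0005],[0,0,0],[0,0,0],[0,0,0],[0,0,0],[0,0,0],[0,0,0],[0,0,0],[0,0,0],[0,0,0]], "grip": [0.0,0.07,0.07,0.07,0.07,0.07,0.07,0.07,0.07,0.07]}}

```text
time: 14.43
tool_pos: [0.464, -0.0111, 0.0859]
orientation: [-0.0, 0.595, 0.804, -0.0]
wrist_force: [-0.9, -0.6, -1.2]
gripper_width: 0.0661
grasp_force: 0.0
```

Call:
{"method": "arm_command", "body": {"turn": [[0,0,0],[0,0,0],[0,0,0],[0,0,0],[0,0,0],[0,0,0],[0,0,0],[0,0,0],[0,0,0],[0,0,0],[0,0,0]], "delta_pos": [[0,0,-0.005],[0,0,-0.01],[0,0,-0.015],[0,0,-0.015],[0,0,-0.015],[0,0,-0.015],[0,0,-0.015],[0,0,-0.015],[0,0,-0.015],[0,0,0],[0,0,0]], "grip": [0.07,0.07,0.07,0.07,0.07,0.07,0.07,0.07,0.07,0.07,0.07]}}

```text
time: 15.35
tool_pos: [0.4645, -0.011, 0.207]
orientation: [0.001, 0.595, 0.804, 0.0]
wrist_force: [-0.1, -1.3, -0.4]
gripper_width: 0.0698
grasp_force: 0.0
```

```bash
python3 - <<'E'
from h import *
s=telemetry.read_state(); im,d=eyes.capture('wrist');K,P=pose('wrist',s);W=cloud(d,K,P)
z=W[...,2]; print(s['tool_pos'],s['time'])
m=(np.hypot(W[...,0]-.464,W[...,1]+.011)<0.045)&(d>0)&(z>0.105)&(z<.14)
q=W[m]; print(np.percentile(q[:,2],[5,50,95]).round(4)); print(cv2.minAreaRect((q[:,:2]*1000).astype(np.float32)),len(q))
cv2.imwrite('pics/w2.png',im[:,:,::-1])
im,d=eyes.capture('side'); a=cv2.imread('pics/side0.png')
f=lambda x:cv2.resize(x[185:255,205:290],None,fx=4.6,fy=4.6,interpolation=cv2.INTER_CUBIC)
cv2.imwrite('pics/s2.png',np.hstack([f(a),f(im[:,:,::-1].copy())]))
E
```

```text
[ 0.46454884 -0.01099713  0.20704468] 15.35
[0.1123 0.1143 0.1155]
((464.2181701660156, -10.083112716674805), (15.028907775878906, 51.76973342895508), 16.643869400024414) 826
```

View pics/w2.png

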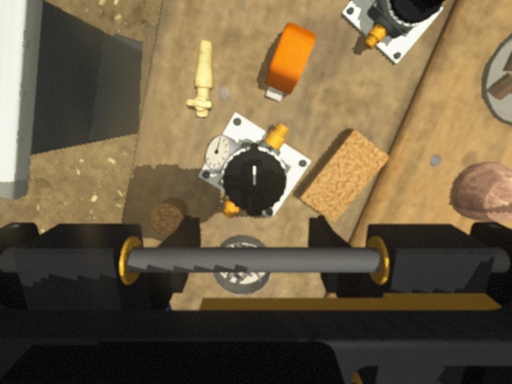

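View pics/s2.png

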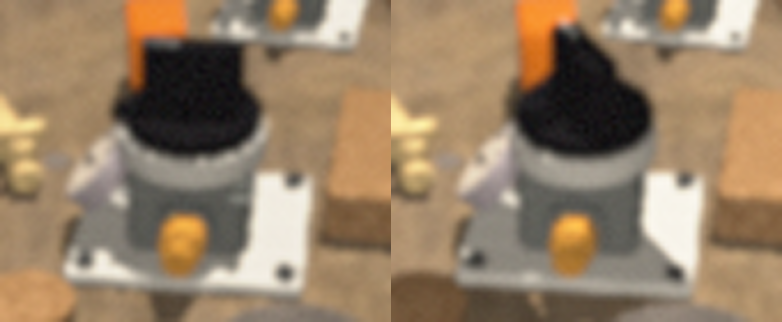

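The wing top has the same height reading as at the start (114.3 vs 114.2 mm), so the knob is home. It has turned about 58.7° clockwise, between the ribs. The wrist view shows the knob at (254,178) and the bystanders in view undisturbed, and the gripper is clear.

```bash
python3 -c "
from cell import order
print(order.hand_in())"
```

```text
the job is handed in; nothing more can be done
None
```

I pulled the larger regulator's knob up, turned it about 58° clockwise into the hidden notch between the ribs and pressed it home; the arm is clear, and the job was handed in at about 15 s with no verdict returned.

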